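# Hang the loop gauge in the gauge cabinet

### The arm

A 6-joint arm with a two-finger parallel gripper is mounted at the origin on a cart in front of the work surface, level with it; the furniture and walls round the work are solid. World frame = base frame: x ahead of the robot, y to its left, z up, the work surface at z = 0. Lengths are in mm, angles in rad, forces in N, time in s.
With the tool pointing down it reaches from about 375 to 825 mm from the base axis. Payload 5.5 kg.
Tool frame: the origin (TCP) lies at the very end of the fingers, on their centre line; the grasp point (between the pads) lies 19 mm behind it; z points along the fingers, y is the direction in which the jaws open and shut (so a half turn about z gives the same grasp; the last joint's range is limited). The gripper opens to 85 mm and grips with 20 to 120 N. Pads are 22 mm wide; open, the fingers measure 114 mm over their backs; the gripper's body (76 mm by 85 mm) begins 54 mm behind the grasp point. The pads swing forward as they close: fully open they stand 13 mm farther back than shut.
Start: joints at [1.207, 0.314, -0.047, 1.21, 0, 1.571], TCP at [213.493, 560.728, 231.299] pointing down, gripper open.
Joint ranges: [-2.67, 2.67], [-0.69, 1.73], [-1.03, 1.25], [-2.08, 2.16], [-1.42, 1.45], [-3.14, 3.14]. Speed limits (rad/s): [2.39, 2.39, 3.01, 3.14, 3.14, 3.14].

### API

Orientations are given as [roll, pitch, yaw] about the fixed x, y, z axes, in that order (R = Rz(yaw) Ry(pitch) Rx(roll)).
In Python, from plant import robot gives the robot as it stands. The module is installed in compiled form; this text tells all that it offers.
- The arm moves only by the shell command python3 -m creep 'ROWS' [FORCE]. ROWS is JSON, one flat list of numbers, 5 for each row, row after row: the opening, from 0 (shut) to 1 (fully open), then the shift along the tool's x, y, z in mm, then the turn about the tool's z in degrees. A call has 1 to 10 rows; each row is the pose to reach, as a shift and turn from the pose measured when the call began, along the tool's axes at that moment; what a row does not reach only later rows make up. A row lasts 1/8 s, in which the tool goes at most 62.5 mm and 10.7 degrees, less where a joint would pass 70% of its speed; a pose out of reach is approached as far as the arm can. A call with a gripper value outside its range is refused whole. The fingers move at their own pace and stop on an object; FORCE is the grip in N (left out, the last holds). Time passes only in rows, so rows that repeat a pose let the fingers close. It gives the time, the measured TCP pose, the force and the opening at its end, in the units of the state.
- robot.get_obs(): the state, without advancing time (a new reading comes with each control period).
- robot.get_image(name): name is "side" or "top"; returns a dict with "frame" (480x640x3 uint8, blue, green, red), "depth" (480x640 float32, mm along the optical axis (not along the pixel's ray), 0 where there is no reading), "fovy" (degrees; the focal length in pixels is half the picture's height over the tangent of half this angle, whatever the lens; pixels are square), "cx", "cy" (the principal point, pixels), "k1" (the pictures are not rectified: a ray, as slopes to the right and down, at radius r is drawn at 1 + k1 r^2 times it, then the intrinsics apply), "R" (3x3) and "t" (3): a world point X has camera coordinates R X + t. Camera axes: x right, y down, z forward; pixel columns grow to the right and rows downward; lengths in mm; the calibration is good to about 2 mm. A picture is of the moment at which its call begins.
- robot.sign_off(): hands the job in, once; it reports no verdict.
The state is a dict: "time_s": time; "qpos": joint angles; "qd": joint speeds; "joint_efforts": joint torques, N m; "eef_pos": TCP position; "ee_rot": TCP orientation; "contact_force": force on the tool from outside, world axes, zero at the start; "wrist_torque": the same for the moment, N m; "grip_width": finger opening in mm.
Only numpy, scipy, OpenCV 4.12 (cv2) and the standard library are available. Lean on these libraries where they do the work, as an engineer would, in place of code of your own. Each camera call takes 0.05 s, during which the arm holds its last target. There are 200 camera calls.

### The job

Put the blue-handled loop gauge away: slide the green door of the gauge cabinet open, pick the gauge up, reach it through the opening and hang it by its steel loop on the hook inside without touching the metal frame of the opening. Then let go and slide the door fully shut again; leave the yellow-handled gauge where it lies and do not knock over the steel flask.

Things in the scene. Friction and masses are not known exactly. Their poses are not given: they have to be found in the camera images.
- cabinet: Fixed bench-top cabinet of orange-brown wood, 347 high, 274 wide, about 105 deep (mm). Origin: centre of its underside; x points into the cabinet (away from the robot), y to its left, z up. Its front plane is at x = -55. Left half of the front (y = 2 to 125): fixed grey panel. Right half: an opening behind the green sliding door. The wooden roof (to z = 347) covers the full depth, so the opening is only reached from the front, with the tool tilted.
- front_frame: Aluminium frame of the opening, fixed to the cabinet, same origin and axes as the cabinet. It is 12 thick (x = -55 to -43). The clear opening is 100 wide (y = -112 to -12) and 255 high (z = 55 to 310). Must not be touched by robot or gauge.
- hook: Dark steel hook fixed inside the cabinet, same origin and axes as the cabinet: a straight round peg, 8 thick, that leaves the back wall at (x 30, y -62, z 235) and rises towards the opening, at 30 degrees above level, to its tip.
- hook_tip (a point): Tip of the hook, the centre of its 11 mm end ball, at (x -10, y -62, z 258) mm in the cabinet, 45 mm behind the front plane. Axes as the cabinet's.
- hook_mid (a point): Middle of the hook's peg, half-way between back wall and tip. Axes as the cabinet's.
- door (a joint): Travel of the green sliding door in m: 0 shut, 0.12 fully open (moved along the cabinet's +y, in front of the grey panel). The door is 120 wide, 276 high, 10 thick, its face 12 mm in front of the front plane; it needs about 2 N and stays where left. When fully open it leaves the whole opening free.
- door_handle (a point): Point on the door's upright steel bar handle, 10 mm thick and 110 long, 35 mm in front of the door's face; the point is on the bar's axis 245 mm above the bench, 45 mm below the bar's upper end and 65 mm above its lower end. Moves with the door. Axes as the cabinet's. Can be pinched sideways by a tool tilted towards the cabinet, or pushed sideways.
- blue_gauge_grip (a point): Centre of the blue plastic handle of the gauge to hang; the handle is 70 long, 18 wide, 16 thick and lies flat on the bench. Gauge overall 166 mm, 0.1 kg. Axes: x along the gauge towards its loop, z normal to the loop's plane.
- blue_gauge_loop (a point): Centre of the blue gauge's steel loop, 105 mm from the handle's centre along the gauge; loop 52 outside, 36 inside, of 8 mm wire. Same axes.
- yellow_gauge_grip (a point): Centre of the handle of a like gauge with a yellow handle, which is to be left alone. Axes as for the blue one.
- blue_gauge: The blue-handled gauge. Origin on its underside below the handle's centre; x towards the loop.
- yellow_gauge: The yellow-handled gauge. Origin on its underside below the handle's centre; x towards the loop.
- flask: Bystander: grey steel flask standing upright, 68 in diameter, 252 high; origin at the centre of its underside, z up.

How it is judged (in metres and radians):
On the way, in this order (a step that is already met when the one before it is completed fails the run):
1. the door is slid open (at least 100 mm of its 120 mm) (value of joint door above 0.1 m), for 0.2 s.
2. the blue gauge is picked up off the bench (height (world z) of blue_gauge_grip above 0.05 m and contact force between blue_gauge and the fingers above 0.5 N), for 0.2 s.
3. the blue gauge hangs by its loop on the hook, let go (distance between blue_gauge_loop and hook_mid below 0.035 m and angle between blue_gauge_loop's own x axis and vertical below 0.4 rad and height (world z) of blue_gauge_grip below 0.2 m and contact force between blue_gauge and hook above 0.2 N and contact force between blue_gauge and the fingers below 0.05 N), for 0.2 s.
At the end, for the whole second after the job is handed in: The blue gauge hangs at rest by its loop on the hook (loop centre within 35 mm of the hook's middle, within 23 degrees of upright, handle below, weight on the hook); the door is shut to within 8 mm; the yellow gauge lies within 30 mm of its place and the flask stands (distance between blue_gauge_loop and hook_mid below 0.035 m and angle between blue_gauge_loop's own x axis and vertical below 0.4 rad and height (world z) of blue_gauge_grip below 0.2 m and contact force between blue_gauge and hook above 0.2 N and linear speed of blue_gauge below 0.05 m/s and value of joint door below 0.008 m and distance of yellow_gauge from where it was at the start of the episode below 0.03 m and angle between flask's own z axis and vertical below 0.3 rad); the robot touches nothing.
It fails at once if the frame of the opening is touched (more than 0.5 N) (contact force between front_frame and anything else above 0.5 N).
It fails at once if the yellow gauge is moved by more than 30 mm (distance of yellow_gauge from where it was at the start of the episode above 0.03 m).
It fails at once if the flask is knocked over (angle between flask's own z axis and vertical above 0.3 rad).
It also fails if it takes over 72 s, if anything falls off the work surface, if the arm or the gripper's body presses on something with over 40 N, if the wrist force passes 120 N, or if a joint passes its speed limit or range.

## Working session

There is one attempt and no reset: what is moved stays moved. The work goes in short steps, Python scripts to look and compute and a shell command to move; the robot and the scene stay as the last step left them, time stands still between calls to the robot, and variables do not carry over. Pictures are saved under pics/ and viewed, about 8 in all and at most 12, crops included, and the job is handed in when it is done.

```bash
mkdir -p pics; ls
python3 - <<'E'
from plant import robot
import cv2,numpy as np,pickle
o=robot.get_obs();print({k:np.round(v,3).tolist() for k,v in o.items()})
for n in("side","top"):
    im=robot.get_image(n);pickle.dump(im,open(n+"0.pkl","wb"));cv2.imwrite(f"pics/{n}0.png",im["frame"])
    print(n,im["fovy"],im["cx"],im["cy"],im["k1"],np.round(im["R"],3).tolist(),np.round(im["t"],1).tolist())
E
```

```text
pics
{'time_s': 0.0, 'qpos': [1.207, 0.314, -0.048, 1.21, 0.0, 1.571], 'qd': [-0.0, -0.001, 0.0, -0.0, -0.001, 0.001], 'joint_efforts': [-0.002, -53.959, 33.975, 0.019, -0.0, 0.0], 'eef_pos': [213.281, 560.194, 230.426], 'ee_rot': [-3.14, -0.0, 2.778], 'contact_force': [-0.105, -0.609, -0.382], 'wrist_torque': [0.028, 0.03, 0.008], 'grip_width': 85.365}
side 48.322083143633805 330.0076611103869 242.3961202760675 -0.12782224702860298 [[0.108, -0.994, -0.014], [-0.406, -0.031, -0.913], [0.907, 0.104, -0.407]] [-41.4, 397.9, 987.2]
top 52.36393921684911 311.0358924378886 233.8757697911597 -0.053930623082911536 [[0.133, -0.991, -0.013], [-0.79, -0.098, -0.606], [0.599, 0.091, -0.796]] [-70.5, 540.9, 999.5]
```

View pics/side0.png

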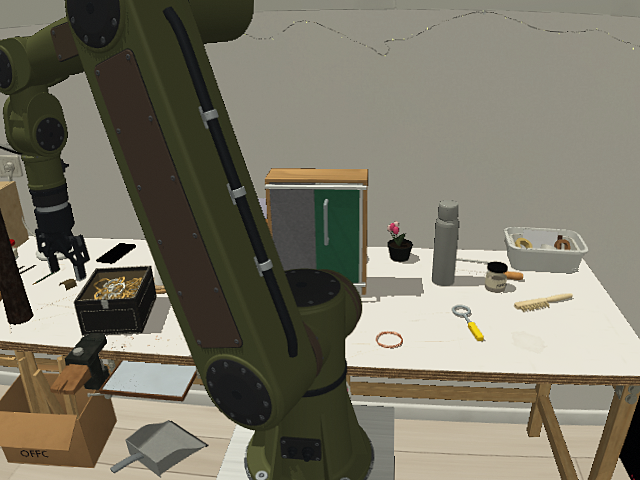

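View pics/top0.png

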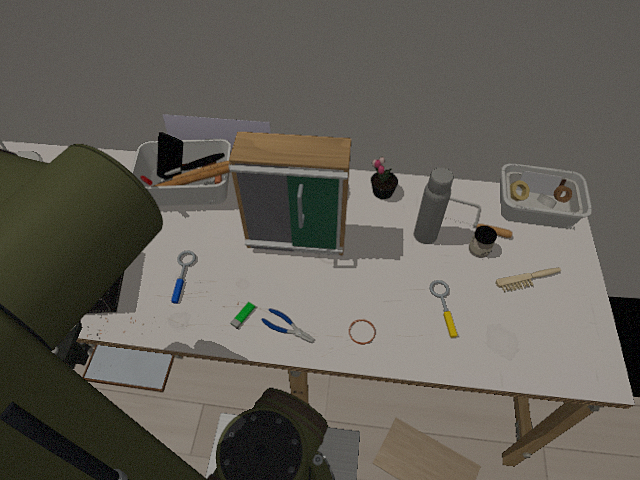

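The top view shows the cabinet (roof corners about (235,135), (351,138), (349,166), (231,163)), the door handle at (300,205), the blue gauge (handle (178,290), loop (187,259)), the yellow gauge (451,325) and the flask (432,205). The side view confirms the layout, but the arm hides the blue gauge there.

```bash
cat > h.py <<'E'
import numpy as np,cv2,pickle
from scipy.spatial.transform import Rotation as Ro
def K(im):
    f=240/np.tan(np.radians(im["fovy"]/2));return f
def slopes(im,uv):
    uv=np.atleast_2d(np.asarray(uv,float));d=(uv-[im["cx"],im["cy"]])/K(im);s=d.copy()
    for _ in range(20): s=d/(1+im["k1"]*(s**2).sum(1,keepdims=True))
    return s
def bp(im,uv,dep=None):   # pixels -> world by depth
    uv=np.atleast_2d(uv);s=slopes(im,uv)
    if dep is None: dep=im["depth"][uv[:,1].astype(int),uv[:,0].astype(int)]
    return (np.c_[s,np.ones(len(s))]*np.reshape(dep,(-1,1))-im["t"])@im["R"]
def onz(im,uv,z):         # pixels -> world on plane z
    s=slopes(im,uv);d=np.c_[s,np.ones(len(s))]@im["R"];c=-im["R"].T@im["t"]
    return c+d*((z-c[2])/d[:,2])[:,None]
def proj(im,X):
    c=np.atleast_2d(X)@np.asarray(im["R"]).T+im["t"];s=c[:,:2]/c[:,2:]
    return s*(1+im["k1"]*(s**2).sum(1,keepdims=True))*K(im)+[im["cx"],im["cy"]]
def cloud(im):
    v,u=np.mgrid[0:480,0:640];return bp(im,np.c_[u.ravel(),v.ravel()],im["depth"].ravel()).reshape(480,640,3)
E
python3 - <<'E'
from h import *
for n in("top","side"):
    im=pickle.load(open(n+"0.pkl","rb"));P=cloud(im);b,g,r=[im["frame"][...,i].astype(int) for i in range(3)];ok=im["depth"]>0
    u=np.arange(640)[None];v=np.arange(480)[:,None]
    print(n)
    m=ok&(abs(P[...,2]-347)<8)&(u>220)&(u<375)&(v<200)
    q=P[m];print("roof",m.sum(),np.median(q[:,2]),cv2.minAreaRect(q[:,:2].astype(np.float32)),np.round(cv2.boxPoints(cv2.minAreaRect(q[:,:2].astype(np.float32)))).tolist())
    m=ok&(g>r+25)&(g>b+10)&(u>285)&(u<375)&(v<300)&(v>165)
    q=P[m];q=q[(q[:,2]>30)&(q[:,2]<330)];c=np.median(q,0);q=q[np.linalg.norm(q-c,axis=1)<170];c=q.mean(0);nrm=np.linalg.svd(q-c,full_matrices=False)[2][2]
    d=(q-c)@nrm;q=q[abs(d)<6];c=q.mean(0);nrm=np.linalg.svd(q-c,full_matrices=False)[2][2]
    print("door",len(q),c.round(1),nrm.round(3),q.min(0).round(),q.max(0).round())
    for nm,m in(("blue",(b>r+60)&(b>g+30)&(u<200)&(u>160)&(v>270)&(v<310)),("yel",(r>b+90)&(g>b+70)&(u>430)&(u<490)&(v>300))):
        ys,xs=np.nonzero(m)
        if len(xs)<10: continue
        w=onz(im,np.c_[xs,ys],14);c,s,a=cv2.minAreaRect(w[:,:2].astype(np.float32));print(nm,len(xs),np.round(c,1),np.round(s,1),round(a,1),"depth z",np.round(np.median(P[m],0),1))
    L={"top":[(187,259),(440,289)],"side":[(461,311)]}[n];print("loops",onz(im,L,8).round(1).tolist())
    F={"top":(430,215),"side":(445,255)}[n];print("flask surf",bp(im,[F]).round(1))
E
```

```text
top
roof 4441 347.565438623825 ((786.6792602539062, 93.60665130615234), (362.8001708984375, 419.60968017578125), 0.12874887883663177) [[605.0, 303.0], [606.0, -117.0], [969.0, -116.0], [968.0, 304.0]]
door 807 [603.9  -0.9 193.4] [1.    0.027 0.001] [598. -55.  47.] [609.  61. 320.]
blue 154 [442.3 346.1] [71.1 17.8] 3.5 depth z [440.8 345.3  15.9]
yel 178 [ 435.3 -363.5] [69.7 17.9] 14.2 depth z [ 433.2 -363.2   15.8]
loops [[546.8, 350.5, 8.0], [537.1, -342.7, 8.0]]
flask surf [[ 686.7 -296.7  127.9]]
side
roof 1956 346.7938543419927 ((786.4362182617188, 135.1693878173828), (371.5262145996094, 446.849609375), 1.2047841548919678) [[596.0, 355.0], [605.0, -92.0], [977.0, -84.0], [967.0, 362.0]]
door 3262 [601.2  -1.7 199.3] [1.    0.024 0.001] [594. -56.  44.] [608.  61. 320.]
yel 157 [ 427.2 -363.4] [83.6 22.8] 13.2 depth z [ 427.7 -363.7   14.2]
loops [[531.5, -340.2, 8.0]]
flask surf [[ 680.6 -302.5  103.5]]
```

Run:
```python
from h import *
for n in("top","side"):
    im=pickle.load(open(n+"0.pkl","rb"));P=cloud(im);ok=im["depth"]>0;b,g,r=[im["frame"][...,i].astype(int) for i in range(3)]
    u=np.arange(640)[None];v=np.arange(480)[:,None]
    m=ok&(abs(P[...,2]-347)<10)&(u>225)&(u<375)&(v<200)&(v>125)&(P[...,0]<740)&(P[...,0]>590)&(P[...,1]<220)&(r>b+30)
    k,lab,st,_=cv2.connectedComponentsWithStats(m.astype(np.uint8));i=1+st[1:,4].argmax();m=lab==i
    ys,xs=np.nonzero(m);q=onz(im,np.c_[xs,ys],347)[:,:2].astype(np.float32);R=cv2.minAreaRect(q);print(n,m.sum(),np.round(R[0],1),np.round(R[1],1),R[2],np.round(cv2.boxPoints(R)).tolist())
    # door handle: light pixels in front of door
    m=ok&(P[...,0]<585)&(P[...,0]>535)&(abs(P[...,1])<60)&(P[...,2]>150)&(P[...,2]<310);q=P[m]
    print("handle",m.sum(),q.mean(0).round(1) if len(q) else 0,q.min(0).round() if len(q) else 0,q.max(0).round() if len(q) else 0)
    # green door edges along y at z 200
    c=(P[...,2]>120)&(P[...,2]<150)&ok&(g>r+25)&(g>b+10)&(abs(P[...,0]-602)<15);q=P[c];print("door y",q[:,1].min(),q[:,1].max())
```

```text
top 3663 [656.4  60.6] [107.5 271.7] 1.9248337745666504 [[598.0, 195.0], [607.0, -77.0], [715.0, -73.0], [706.0, 198.0]]
handle 169 [566.5  27.3 248.4] [559.  23. 179.] [585.  33. 299.]
door y -53.61979306206594 60.87299647368188
side 1383 [642.5  59.7] [129.6 271.1] 2.5199294090270996 [[572.0, 192.0], [584.0, -79.0], [713.0, -73.0], [701.0, 198.0]]
handle 165 [562.2  26.9 241. ] [553.  22. 177.] [584.  33. 296.]
door y -56.217092901764715 61.218957961581346
```

```bash
cat >> h.py <<'E'
def to(*tg,yaw=None):     # shift in tool axes to reach world TCP targets, + current state
    from plant import robot
    o=robot.get_obs();R=Ro.from_euler("xyz",o["ee_rot"]).as_matrix()
    print("t",round(o["time_s"],2),"pos",o["eef_pos"].round(1) if hasattr(o["eef_pos"],"round") else o["eef_pos"],"rpy",np.round(o["ee_rot"],3),"q",np.round(o["qpos"],3),"F",np.round(o["contact_force"],1),"w",round(float(o["grip_width"]),1))
    print("toolz",R[:,2].round(3),"toolx",R[:,0].round(3))
    for t in tg: print(t,"->",(R.T@(np.array(t)-o["eef_pos"])).round(1))
E
python3 -m creep '[0,0,0,-62,0, 0,0,0,-120,10, 0,-45,-40,-180,20, 0,-90,-80,-190,30, 0,-136,-118,-190,40, 0,-182,-156,-190,50, 0,-228,-194,-190,60, 0,-274,-232,-190,70, 0,-320,-270,-190,80, 0,-360,-310,-190,90]'
python3 -c "
from h import *
to((530,-30,420))"
```

```text
time_s: 1.35
eef_pos: [440.2, 140.7, 420.6]
ee_rot: [-3.141, 0.002, 1.201]
contact_force: [0.4, 0.2, -0.6]
grip_width: 0.3
t 1.35 pos [440.2 140.7 420.6] rpy [-3.141e+00  2.000e-03  1.201e+00] q [ 3.100e-01  4.400e-02  5.300e-02  1.581e+00 -1.000e-03  2.251e+00] F [ 0.4  0.2 -0.6] w 0.3
toolz [-0.001 -0.002 -1.   ] toolx [ 0.361  0.932 -0.002]
(530, -30, 420) -> [-126.8  145.4    0.8]
```

```bash
python3 -m creep '[0,-40,50,0,-8, 0,-80,95,0,-16, 0,-127,145,1,-21, 0,-127,145,1,-21]'
python3 -c "
from h import *
to((556,-22,272),(556,8,272),(556,128,272))"
```

```text
time_s: 1.85
eef_pos: [530.3, -33.5, 418.4]
ee_rot: [-3.139, 0.002, 1.563]
contact_force: [-0.4, 0.5, -0.5]
grip_width: 0.2
t 1.85 pos [530.3 -33.5 418.4] rpy [-3.139e+00  2.000e-03  1.563e+00] q [-0.062  0.181  0.203  1.596 -0.002  1.517] F [-0.4  0.5 -0.5] w 0.2
toolz [-0.003 -0.002 -1.   ] toolx [ 0.008  1.    -0.002]
(556, -22, 272) -> [ 12.   26.  146.3]
(556, 8, 272) -> [ 42.   25.8 146.3]
(556, 128, 272) -> [162.   24.8 146. ]
```

```bash
python3 -m creep '[0,6,26,50,0, 0,12,26,100,0, 0,12,26,146,0, 0,12,26,146,0, 0,25,26,146,0, 0,38,26,146,0, 0,50,26,146,0, 0,62,26,146,0, 0,75,26,146,0]'
python3 - <<'E'
from h import *
from plant import robot
to((556,128,272))
im=robot.get_image("side");t=robot.get_image("top")
cv2.imwrite("pics/p1.png",np.vstack([cv2.resize(im["frame"][130:330,220:480],None,fx=1.5,fy=1.5),cv2.resize(t["frame"][80:280,180:440],None,fx=1.5,fy=1.5)]))
E
```

```text
time_s: 2.98
eef_pos: [556.6, 41.7, 272.6]
ee_rot: [-3.139, 0.003, 1.563]
contact_force: [-1.3, -1.5, 2.3]
grip_width: -0.2
t 2.98 pos [556.6  41.7 272.6] rpy [-3.139e+00  3.000e-03  1.563e+00] q [ 0.076  0.224 -0.072  1.278 -0.002  1.655] F [-1.3 -1.5  2.3] w -0.2
toolz [-0.002 -0.003 -1.   ] toolx [ 0.008  1.    -0.003]
(556, 128, 272) -> [86.3 -1.3  0.4]
```

View pics/p1.png

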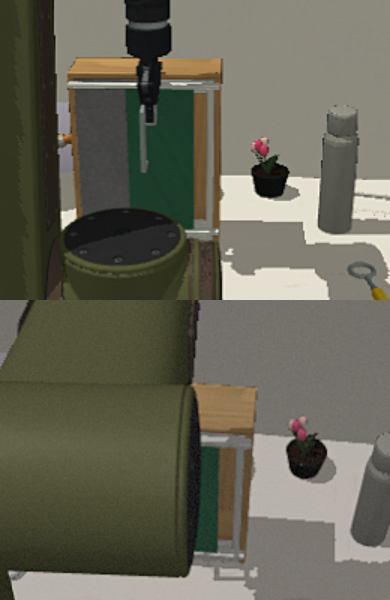

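The door is sliding: the side view crop shows about 30 mm of wooden interior to its right, with the finger on the handle's upper end at (148,115). Continuing.

```bash
python3 -m creep '[0,14,0,0,0, 0,28,0,0,0, 0,42,0,0,0, 0,56,0,0,0, 0,70,0,0,0, 0,80,0,0,0, 0,88,0,0,0, 0,90,0,0,0]'
python3 -c "
from h import *
to((556,128,272))"
```

```text
time_s: 4.08
eef_pos: [555.3, 128.6, 272.2]
ee_rot: [-3.136, 0.012, 1.563]
contact_force: [-9.0, -21.3, 8.3]
grip_width: 0.2
t 4.08 pos [555.3 128.6 272.2] rpy [-3.136  0.012  1.563] q [ 0.234  0.251 -0.038  1.29  -0.01   1.813] F [ -9.  -21.3   8.3] w 0.2
toolz [-0.005 -0.012 -1.   ] toolx [ 0.008  1.    -0.012]
(556, 128, 272) -> [-0.6  0.7  0.2]
```

```bash
python3 -m creep '[0,-10,-4,0,0, 0,-10,-10,-50,0, 0,-10,-20,-100,-10, 0.6,25,-50,-100,-20, 0.6,75,-80,-80,-30, 0.6,125,-100,-50,-40, 0.6,170,-116,-20,-50, 0.6,217,-116,20,-60, 0.6,217,-116,60,-70, 0.6,217,-116,100,-80]'
python3 - <<'E'
from h import *
from plant import robot
to((440,346,60))
t=robot.get_image("top");s=robot.get_image("side")
pickle.dump(t,open("top1.pkl","wb"));pickle.dump(s,open("side1.pkl","wb"))
cv2.imwrite("pics/p2.png",np.vstack([cv2.resize(s["frame"][140:340,130:430],None,fx=1.5,fy=1.5),cv2.resize(t["frame"][110:310,130:430],None,fx=1.5,fy=1.5)]))
E
```

```text
time_s: 5.32
eef_pos: [439.9, 347.2, 168.7]
ee_rot: [-3.131, -0.003, 2.967]
contact_force: [0.4, -0.1, -0.2]
grip_width: 51.3
t 5.33 pos [439.9 347.2 168.7] rpy [-3.131e+00 -3.000e-03  2.967e+00] q [ 0.671  0.281 -0.236  1.064 -0.005  0.846] F [ 0.4 -0.1 -0.2] w 51.3
toolz [-0.005 -0.01  -1.   ] toolx [-0.985  0.174  0.003]
(440, 346, 60) -> [-7.000e-01  1.000e-01  1.088e+02]
```

View pics/p2.png

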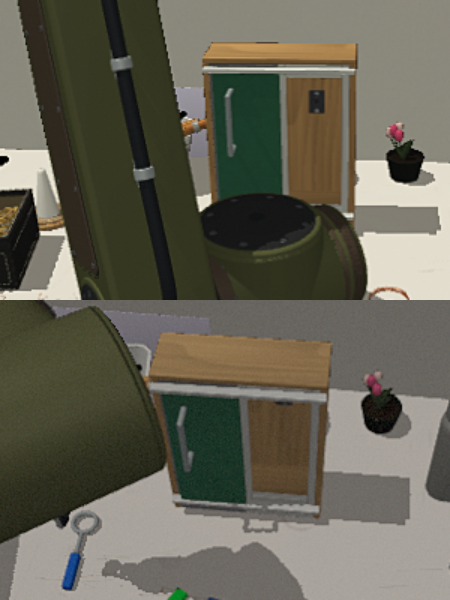

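The door is open against its stop. The hook and its dark back plate show in the side crop at (318,100), full-image (342,207). The blue gauge is undisturbed and now goes under the open gripper.

```bash
python3 -m creep '[0.6,0,0,40,-8, 0.6,0,0,90,-13, 0.6,0,0,130,-13, 0.6,0,0,155,-13, 0.6,0,0,165,-13, 0.6,0,0,165,-13, 0,0,0,165,-13, 0,0,0,165,-13, 0,0,0,165,-13, 0,0,0,165,-13]' 60
python3 -m creep '[0,0,0,0,0, 0,0,0,-40,0, 0,0,0,-90,0]'
python3 - <<'E'
from h import *
from plant import robot
to((440,346,60))
t=robot.get_image("top");s=pickle.load(open("side1.pkl","rb"))
c=s["frame"][180:240,310:375].copy();k=8
c=cv2.resize(c,None,fx=k,fy=k,interpolation=cv2.INTER_CUBIC)
a=np.radians(1.6);Rc=np.array([[np.cos(a),-np.sin(a),0],[np.sin(a),np.cos(a),0],[0,0,1]]);O=np.array([667,60,0])
for p in((-10,-62,258),(10,-62,246.5),(-55,-112,310),(-55,-12,310)):
    q=proj(s,Rc@np.array(p)+O)[0];print(p,(Rc@np.array(p)+O).round(1),q.round(1));cv2.circle(c,tuple(int(z) for z in ((q-[310,180]+.5)*k)),5,(0,0,255),2)
cv2.imwrite("pics/p3.png",np.vstack([c,cv2.resize(t["frame"][200:320,130:260],(520,480))])[:, :520])if 0 else cv2.imwrite("pics/p3.png",np.hstack([cv2.resize(c,(390,360)),cv2.resize(t["frame"][200:320,130:260],(390,360))]))
E
```

```text
time_s: 6.68
eef_pos: [436.7, 343.1, 2.6]
ee_rot: [-3.129, -0.01, -3.096]
contact_force: [0.1, 0.2, 5.3]
grip_width: 16.6
time_s: 7.05
eef_pos: [436.5, 343.3, 92.7]
ee_rot: [-3.127, -0.012, -3.097]
contact_force: [0.7, 0.8, -2.1]
grip_width: 16.5
t 7.05 pos [436.5 343.3  92.7] rpy [-3.127 -0.012 -3.097] q [ 0.669  0.34  -0.342  0.908 -0.004  0.624] F [ 0.7  0.8 -2.1] w 16.5
toolz [-0.012 -0.015 -1.   ] toolx [-0.999 -0.045  0.012]
(440, 346, 60) -> [-4.1  3.  32.6]
(-10, -62, 258) [658.7  -2.3 258. ] [340.2 204.4]
(10, -62, 246.5) [678.7  -1.7 246.5] [340.7 205.8]
(-55, -112, 310) [615.1 -53.5 310. ] [357.9 192. ]
(-55, -12, 310) [612.4  46.5 310. ] [320.2 191.5]
```

View pics/p3.png

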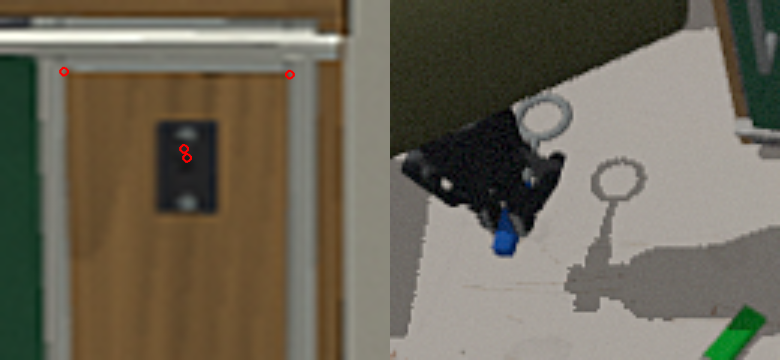

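```bash
python3 -m creep '[0,0,-10,-62,0, 0,0,-20,-124,0, 0,0,-40,-186,0, 0,0,-90,-230,0, 0,0,-150,-250,2, 0,0,-205,-260,2, 0,0,-260,-260,2, 0,0,-310,-260,2, 0,0,-343,-260,2, 0,0,-343,-260,2]'
python3 - <<'E'
from h import *
from scipy.optimize import least_squares
to((430,0,450))
D=[(599.4,230.4,.314,-.048),(462.1,420.6,.044,.053),(531.4,418.4,.181,.203),(558.2,272.6,.224,-.072),(570,272.2,.251,-.038),(560.4,168.7,.281,-.236),(555.3,92.7,.340,-.342)]
D=np.array(D);f=lambda p:np.r_[p[0]+p[2]*np.sin(D[:,2])+p[3]*np.cos(D[:,3]-D[:,2]+p[4])-D[:,0],p[1]+p[2]*np.cos(D[:,2])+p[3]*np.sin(D[:,3]-D[:,2]+p[4])-D[:,1]]
s=least_squares(f,[50,-100,450,400,0]);print(s.x.round(2),abs(s.fun).max())
E
```

```text
time_s: 8.35
eef_pos: [456.4, 3.9, 363.1]
ee_rot: [-3.133, -0.004, -3.135]
contact_force: [0.1, 0.0, -1.8]
grip_width: 16.4
t 8.35 pos [456.4   3.9 363.1] rpy [-3.133 -0.004 -3.135] q [ 0.015  0.022 -0.099  1.453 -0.009  0.009] F [ 0.1  0.  -1.8] w 16.4
toolz [-0.004 -0.009 -1.   ] toolx [-1.    -0.006  0.004]
(430, 0, 450) -> [ 26.7  -4.5 -86.8]
[-5.0400e+00 -1.7691e+02  5.2990e+02  4.4896e+02  1.4000e-01] 2.3887323253077284
```

```bash
python3 -m creep '[0,0,-4,-60,0, 0,0,-4,-120,0, 0,0,-4,-180,0, 0,0,-4,-240,0, 0,0,-4,-300,0, 0,0,-4,-360,0, 0,0,-4,-420,0]'
python3 -c "
from h import *
to((430,0,450))"
```

```text
time_s: 9.22
eef_pos: [438.8, 3.1, 655.1]
ee_rot: [-3.133, 0.053, -3.134]
contact_force: [0.7, 0.1, -0.5]
grip_width: 16.4
t 9.22 pos [438.8   3.1 655.1] rpy [-3.133  0.053 -3.134] q [ 0.014  0.205  0.845  2.158 -0.009  0.006] F [ 0.7  0.1 -0.5] w 16.4
toolz [ 0.053 -0.008 -0.999] toolx [-0.999 -0.007 -0.053]
(430, 0, 450) -> [ 19.7  -1.2 204.4]
```

```bash
python3 -m creep '[0,0,0,-60,0, 0,0,0,-120,0, 0,0,0,-200,0, 0,0,0,-300,0, 0,0,0,-400,0, 0,0,0,-400,0]'
python3 -c "
from h import *
to((430,0,450))"
```

```text
time_s: 9.98
eef_pos: [401.2, 3.2, 682.2]
ee_rot: [-3.133, 0.113, -3.134]
contact_force: [-0.1, 0.1, -0.8]
grip_width: 16.3
t 9.97 pos [401.2   3.2 682.2] rpy [-3.133  0.113 -3.134] q [ 0.016  0.116  0.815  2.157 -0.009  0.008] F [-0.1  0.1 -0.8] w 16.3
toolz [ 0.113 -0.007 -0.994] toolx [-0.994 -0.008 -0.113]
(430, 0, 450) -> [ -2.5  -1.5 234. ]
```

```bash
python3 -m creep '[0,60,0,0,0, 0,120,0,0,0, 0,180,0,0,0, 0,240,0,0,0, 0,300,0,0,0, 0,300,0,0,0]'
python3 -c "
from h import *
to((430,0,450))"
```

```text
time_s: 10.72
eef_pos: [106.6, 0.2, 635.4]
ee_rot: [-3.134, 0.131, -3.134]
contact_force: [-0.4, -0.1, -1.4]
grip_width: 16.5
t 10.72 pos [1.066e+02 2.000e-01 6.354e+02] rpy [-3.134  0.131 -3.134] q [ 0.035 -0.47   0.247  2.157 -0.011  0.026] F [-0.4 -0.1 -1.4] w 16.5
toolz [ 0.13  -0.006 -0.991] toolx [-0.991 -0.008 -0.13 ]
(430, 0, 450) -> [-296.5   -1.1  225.9]
```

```bash
for i in 1 2 3 4; do python3 -m creep '[0,20,0,-58,0]'|sed -n 2,3p; done
python3 -c "
from h import *
to((430,0,450))"
```

```text
eef_pos: [104.4, -1.5, 644.6]
ee_rot: [-3.136, 0.167, -3.132]
eef_pos: [116.0, -8.6, 671.3]
ee_rot: [-3.095, 0.248, 3.141]
eef_pos: [130.2, -13.5, 691.7]
ee_rot: [-3.065, 0.332, -3.122]
eef_pos: [122.7, -7.1, 697.6]
ee_rot: [-3.086, 0.322, -3.077]
t 11.22 pos [122.7  -7.1 697.6] rpy [-3.086  0.322 -3.077] q [ 0.252 -0.477  0.416  2.157 -0.114  0.179] F [-0.1 -0.5 -1.3] w 16.2
toolz [ 0.319 -0.035 -0.947] toolx [-0.947 -0.061 -0.317]
(430, 0, 450) -> [-212.9    5.8  332.3]
```

```bash
python3 -m creep '[0,-60,4,37,0, 0,-120,7,74,0, 0,-181,10,111,0, 0,-181,10,111,0]' | sed -n 2,3p
for i in 1 2 3 4 5; do python3 -m creep '[0,20,0,-58,0]'|sed -n 2,3p; done
python3 -c "
from h import *
to((430,0,450))"
```

```text
eef_pos: [332.7, 9.9, 647.1]
ee_rot: [-3.086, 0.317, -3.078]
eef_pos: [298.2, 10.6, 689.2]
ee_rot: [-3.085, 0.298, -3.078]
eef_pos: [261.1, 11.2, 739.1]
ee_rot: [-3.085, 0.295, -3.079]
eef_pos: [239.1, 7.1, 750.9]
ee_rot: [-3.09, 0.339, -3.076]
eef_pos: [214.5, 1.3, 759.9]
ee_rot: [-3.095, 0.381, -3.073]
eef_pos: [205.0, -7.1, 776.9]
ee_rot: [-3.11, 0.437, -3.065]
t 12.35 pos [205.   -7.1 776.9] rpy [-3.11   0.437 -3.065] q [-0.113 -0.303  0.72   2.158  0.049 -0.172] F [-0.1 -0.1 -1.3] w 16.3
toolz [ 0.425  0.001 -0.905] toolx [-0.903 -0.069 -0.424]
(430, 0, 450) -> [-65.2   2.2 391.5]
```

```bash
for i in 1 2 3 4 5 6; do python3 -m creep '[0,-20,0,-59,0]'|sed -n 2,3p; done
python3 -c "
from h import *
to((430,0,450))"
```

```text
eef_pos: [224.4, -10.9, 819.8]
ee_rot: [-3.115, 0.559, -3.058]
eef_pos: [252.7, 4.3, 897.1]
ee_rot: [3.131, 0.776, -3.088]
eef_pos: [241.3, 4.0, 908.1]
ee_rot: [3.141, 0.784, -3.114]
eef_pos: [232.4, 9.3, 926.7]
ee_rot: [3.135, 0.825, -3.116]
eef_pos: [218.5, 3.3, 942.4]
ee_rot: [3.136, 0.876, -3.117]
eef_pos: [194.6, 6.4, 949.6]
ee_rot: [3.139, 0.911, -3.1]
t 13.1 pos [194.6   6.4 949.6] rpy [ 3.139  0.911 -3.1  ] q [ 0.08  -0.248  1.25   2.158 -0.028  0.024] F [-1.1  0.8 -0.8] w 16.2
toolz [ 0.789  0.035 -0.613] toolx [-0.613 -0.025 -0.79 ]
(430, 0, 450) -> [250.7 -17.5 491.8]
```

```bash
python3 -m creep '[0,25,-2,49,0, 0,50,-4,98,0, 0,75,-6,147,0, 0,100,-8,196,0, 0,125,-10,245,0, 0,150,-12,294,0, 0,175,-14,343,0, 0,200,-16,392,0, 0,225,-17,441,0, 0,250,-17,490,0]'
python3 -c "
from h import *
to((480,-5,168.6),(596,-5,168.6))"
```

```text
time_s: 14.35
eef_pos: [377.8, -19.2, 658.9]
ee_rot: [3.131, 0.881, -3.106]
contact_force: [-0.7, -0.5, -0.5]
grip_width: 16.4
t 14.35 pos [377.8 -19.2 658.9] rpy [ 3.131  0.881 -3.106] q [-0.254 -0.687 -0.21   1.189  0.232 -0.187] F [-0.7 -0.5 -0.5] w 16.4
toolz [ 0.771  0.038 -0.636] toolx [-0.636 -0.022 -0.772]
(480, -5, 168.6) -> [313.    6.3 391.2]
(596, -5, 168.6) -> [239.3   1.2 480.6]
```

```bash
python3 -m creep '[0,-38,0,38,0, 0,-40,3,80,0, 0,-20,4,125,0, 0,5,5,170,0, 0,50,5,210,0, 0,100,6,240,0, 0,150,6,270,0, 0,200,6,300,0, 0,250,6,330,0, 0,300,6,360,0]'
python3 -c "
from h import *
to((480,-5,168.6),(530,-5,168.6))"
```

```text
time_s: 15.6
eef_pos: [495.2, -12.3, 273.5]
ee_rot: [3.126, 0.816, -3.105]
contact_force: [-0.6, 0.9, -0.8]
grip_width: 16.4
t 15.6 pos [495.2 -12.3 273.5] rpy [ 3.126  0.816 -3.105] q [-0.103 -0.533 -1.023  0.271  0.117 -0.096] F [-0.6  0.9 -0.8] w 16.4
toolz [ 0.727  0.042 -0.685] toolx [-0.685 -0.025 -0.728]
(480, -5, 168.6) -> [86.6  6.9 61.2]
(530, -5, 168.6) -> [52.4  4.5 97.5]
```

```bash
for i in 1 2; do python3 -m creep '[0,40,3,12,0]'|sed -n 2,3p; done
python3 -c "
from h import *
to((480,-5,230))"
```

```text
eef_pos: [488.9, -12.9, 259.4]
ee_rot: [3.123, 0.781, -3.105]
eef_pos: [480.8, -13.4, 245.4]
ee_rot: [3.12, 0.746, -3.104]
t 15.85 pos [480.8 -13.4 245.4] rpy [ 3.12   0.746 -3.104] q [-0.112 -0.502 -1.024  0.311  0.122 -0.11 ] F [-0.1 -0.1 -1.7] w 16.0
toolz [ 0.677  0.047 -0.734] toolx [-0.734 -0.027 -0.678]
(480, -5, 230) -> [10.9  8.2 11.2]
```

```bash
for i in 1 2; do python3 -m creep '[0,35,3,12,0]'|sed -n 2,3p; done
python3 - <<'E'
from h import *
from plant import robot
to((486,-5,220))
im=robot.get_image("side");t=robot.get_image("top");pickle.dump((im,t),open("pre.pkl","wb"))
cv2.imwrite("pics/p4.png",np.hstack([cv2.resize(im["frame"][140:300,260:460],(400,320)),cv2.resize(t["frame"][110:310,200:400],(390,390))[:320]]))
E
```

```text
eef_pos: [474.2, -13.4, 233.3]
ee_rot: [3.117, 0.715, -3.103]
eef_pos: [467.0, -13.4, 221.9]
ee_rot: [3.114, 0.685, -3.102]
t 16.1 pos [467.  -13.4 221.9] rpy [ 3.114  0.685 -3.102] q [-0.118 -0.475 -1.024  0.346  0.127 -0.123] F [ 0.3 -0.4 -1.8] w 16.1
toolz [ 0.631  0.052 -0.774] toolx [-0.774 -0.03  -0.633]
(486, -5, 220) -> [-13.7   7.3  13.9]
```

View pics/p4.png

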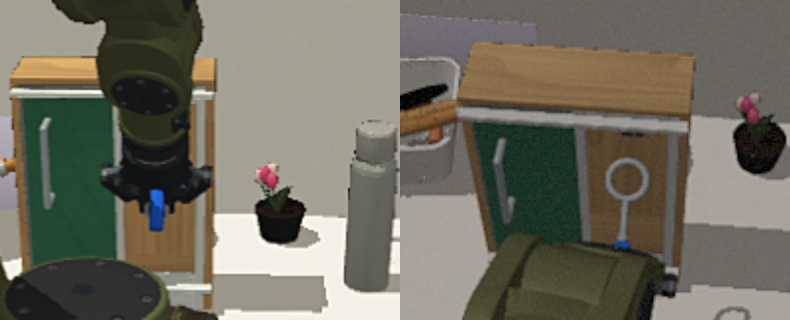

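The loop is seen in the top picture at about full-image (316,202), held straight along the tool. I'll measure it against the prediction.

Run:
```python
from h import *
s,t=pickle.load(open("pre.pkl","rb"));P=cloud(t);pr=np.array([548,-10.4,295.1]);gx=np.array([.774,.03,.633]);tz=np.array([.631,.052,-.774])
print("proj",proj(t,pr))
d=P-pr;m=(np.linalg.norm(d,axis=2)<45)&(abs(d@tz)<15)&(t["depth"]>0)&(d@gx>-24)
q=P[m];ys,xs=np.nonzero(m);print(m.sum(),"px",xs.min(),xs.max(),ys.min(),ys.max())
e=q-pr;gy=np.cross(tz,gx);A=np.c_[e@gx,e@gy];
c,r=cv2.minEnclosingCircle(A.astype(np.float32));k=np.linalg.lstsq(np.c_[2*A,np.ones(len(A))],(A**2).sum(1),rcond=None)[0]
print("offset along gx,gy:",k[:2],"R",np.sqrt(k[2]+k[0]**2+k[1]**2),"normal",np.median(e@tz),"enc",c,r,"world",pr+gx*k[0]+gy*k[1]+tz*(np.median(e@tz)+3))
```

```text
proj [[315.03781941 202.80345449]]
216 px 306 328 190 213
offset along gx,gy: [2.80888251 3.19786721] R 22.044074346733023 normal -2.3518678349849282 enc (2.7854318618774414, 3.075925350189209) 25.99202537536621 world [550.76256193 -13.47509787 296.3081962 ]
```

```bash
python3 -m creep '[0,-8,4,13,0, 0,-17,7,27,0, 0,-22,7,38,0, 0,-27,7,50,0, 0,-27,7,50,0]'
python3 - <<'E'
from h import *
from plant import robot
to((467+52,-3.4,201),(467+80,-3.4,194),(467+109,-3.4,184),(467+130,-2.4,172))
t=robot.get_image("top");s=robot.get_image("side")
cv2.imwrite("pics/p5.png",np.hstack([cv2.resize(t["frame"][130:290,225:385],(400,400)),cv2.resize(s["frame"][160:290,260:390],(400,400))]))
E
```

```text
time_s: 16.82
eef_pos: [518.7, -3.0, 198.9]
ee_rot: [3.114, 0.682, -3.103]
contact_force: [-0.3, 0.0, -1.5]
grip_width: 16.0
t 16.82 pos [518.7  -3.  198.9] rpy [ 3.114  0.682 -3.103] q [-0.065 -0.314 -1.     0.208  0.093 -0.081] F [-0.3  0.  -1.5] w 16.0
toolz [ 0.629  0.052 -0.776] toolx [-0.775 -0.03  -0.631]
(519, -3.4, 201) -> [-1.5 -0.4 -1.5]
(547, -3.4, 194) -> [-18.8  -2.1  21.6]
(576, -3.4, 184) -> [-35.   -4.   47.6]
(597, -2.4, 172) -> [-43.8  -4.4  70.1]
```

View pics/p5.png

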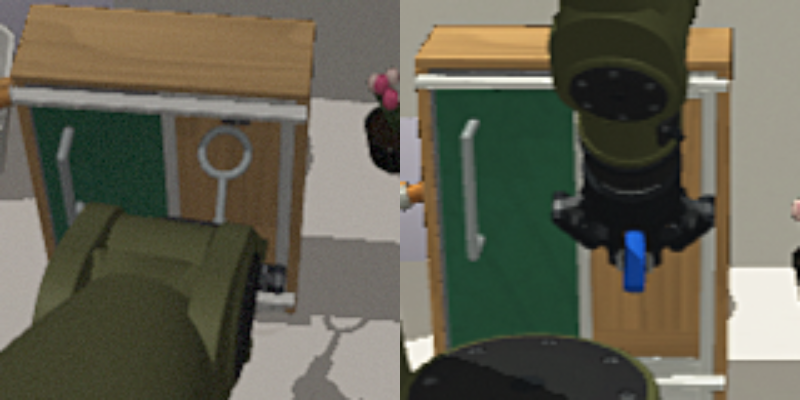

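Run:
```python
from h import *
from plant import robot
t=robot.get_image("top");P=cloud(t)
a=np.radians(1.6);Rc=Ro.from_euler("z",1.6,degrees=True).as_matrix();O=np.array([667,60,0])
for p in((-10,-62,258),(28,-62,235),(28,-62,258),(-55,-112,55),(-55,-12,55),(-55,-112,200),(-55,-12,200)): print(p,(Rc@p+O).round(1),proj(t,Rc@p+O).round(1))
pr=np.array([602,-3,273.]);gx=np.array([.775,.03,.631]);tz=np.array([.629,.052,-.776]);d=P-pr
m=(np.linalg.norm(d,axis=2)<40)&(abs(d@tz)<12)&(t["depth"]>0)&(d@gx>-24)&(abs(P[...,1]+3)<32)
gy=np.cross(tz,gx);A=np.c_[d[m]@gx,d[m]@gy];k=np.linalg.lstsq(np.c_[2*A,np.ones(len(A))],(A**2).sum(1),rcond=None)[0]
print(m.sum(),k[:2],"R",np.sqrt(k[2]+k[0]**2+k[1]**2),"loop",(pr+gx*k[0]+gy*k[1]+tz*(np.median(d[m]@tz)+3)).round(1))
L=np.array([604,-4,273.]);print("L proj",proj(t,L))
g=t["frame"].astype(int).sum(2);print("v178 row dark u:",[int(u) for u in range(300,340) if g[178,u]<150])
r=g[210,285:350];print("row210",r.tolist())
```

```text
(-10, -62, 258) [658.7  -2.3 258. ] [[317.7 178.4]]
(28, -62, 235) [696.7  -1.2 235. ] [[319.2 173.8]]
(28, -62, 258) [696.7  -1.2 258. ] [[319.2 167.3]]
(-55, -112, 55) [615.1 -53.5  55. ] [[334.7 243.9]]
(-55, -12, 55) [612.4  46.5  55. ] [[297.9 241.1]]
(-55, -112, 200) [615.1 -53.5 200. ] [[336.1 209.3]]
(-55, -12, 200) [612.4  46.5 200. ] [[295.9 206.4]]
200 [2.40827344 0.30732553] R 21.9382351421472 loop [603.1  -3.3 275.4]
L proj [[315.46576857 190.79287535]]
v178 row dark u: [313, 314, 315, 316, 317, 318, 319, 321, 322, 323]
row210 [137, 135, 137, 124, 98, 70, 159, 266, 290, 288, 300, 272, 196, 216, 203, 197, 213, 199, 204, 206, 187, 201, 207, 199, 209, 205, 256, 340, 380, 316, 190, 186, 185, 195, 186, 190, 186, 179, 201, 185, 213, 181, 196, 192, 203, 200, 208, 200, 213, 189, 183, 251, 286, 293, 286, 293, 245, 186, 195, 193, 176, 341, 476, 508, 502]
```

```bash
python3 -m creep '[0,-8,0,11,0, 0,-16,-1,22,0, 0,-22,-1,31,0, 0,-28,-2,40,0, 0,-33,-2,48,0]'; python3 -c "
from h import *
to((518.7+56.5,-2,182.4),(518.7+78.5,-1.5,170))"
```

```text
time_s: 17.6
eef_pos: [574.8, -1.6, 182.5]
ee_rot: [3.114, 0.683, -3.103]
contact_force: [0.7, 0.3, -1.4]
grip_width: 16.4
t 17.6 pos [574.8  -1.6 182.5] rpy [ 3.114  0.683 -3.103] q [-0.051 -0.16  -0.94   0.113  0.084 -0.07 ] F [ 0.7  0.3 -1.4] w 16.4
toolz [ 0.629  0.052 -0.776] toolx [-0.775 -0.03  -0.631]
(575.2, -2, 182.4) -> [-0.2 -0.4  0.4]
(597.2, -1.5, 170) -> [-9.5 -1.4 23.8]
```

```bash
python3 -m creep '[0,-3,0,8,0, 0,-6,-1,16,0, 0,-9,-1,24,0, 0,-9,-1,24,0]'
python3 - <<'E'
from h import *
from plant import robot
to()
t=robot.get_image("top");s=robot.get_image("side")
cv2.imwrite("pics/p6.png",np.hstack([cv2.resize(t["frame"][150:250,275:375],(400,400),interpolation=2),cv2.resize(s["frame"][170:270,290:390],(400,400),interpolation=2)]))
E
```

```text
time_s: 18.1
eef_pos: [597.5, -1.3, 169.6]
ee_rot: [3.114, 0.683, -3.103]
contact_force: [-1.9, -1.4, 1.1]
grip_width: 16.3
t 18.1 pos [597.5  -1.3 169.6] rpy [ 3.114  0.683 -3.103] q [-0.047 -0.092 -0.92   0.064  0.081 -0.066] F [-1.9 -1.4  1.1] w 16.3
toolz [ 0.629  0.051 -0.775] toolx [-0.775 -0.03  -0.631]
```

View pics/p6.png

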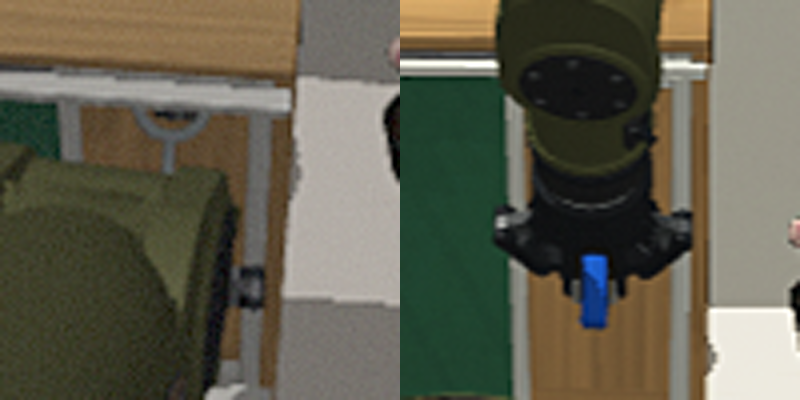

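The lower half of the loop shows at crop (172,125) with the dark hook inside it, so the loop is over the hook. I'll lower slightly, then open a little.

```bash
python3 -m creep '[0,3,0,3,0, 0,6,0,7,0, 0,6,0,7,0]'; python3 -m creep '[0.3,0,0,0,0, 0.4,0,0,0,0, 0.4,0,0,0,0, 0.4,0,0,0,0]';  python3 - <<'E'
from h import *
from plant import robot
to()
t=robot.get_image("top");s=robot.get_image("side")
cv2.imwrite("pics/p7.png",np.hstack([cv2.resize(t["frame"][150:250,275:375],(400,400),interpolation=2),cv2.resize(s["frame"][170:270,290:390],(400,400),interpolation=2)]))
E
```

```text
time_s: 18.58
eef_pos: [595.7, -0.9, 159.2]
ee_rot: [3.114, 0.681, -3.103]
contact_force: [-1.8, -0.1, -0.6]
grip_width: 16.1
time_s: 19.08
eef_pos: [595.8, -1.0, 159.3]
ee_rot: [3.114, 0.681, -3.103]
contact_force: [0.6, -0.6, -0.1]
grip_width: 34.2
t 19.07 pos [595.8  -1.  159.3] rpy [ 3.114  0.681 -3.103] q [-0.047 -0.078 -0.935  0.036  0.081 -0.066] F [ 0.6 -0.6 -0.1] w 34.2
toolz [ 0.628  0.052 -0.777] toolx [-0.776 -0.03  -0.629]
```

View pics/p7.png

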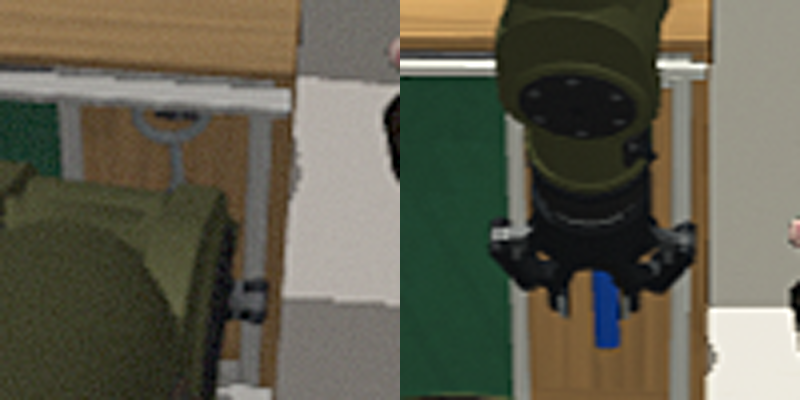

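The handle now hangs lower and inside the cabinet between the open fingers (side crop (605,310)), and the shank drops from the hook. Retreating along the tool axis, then looking.

```bash
python3 -m creep '[0.4,0,0,-20,0, 0.4,0,0,-50,0, 0.4,0,0,-90,0, 0.4,0,0,-110,0]'
python3 - <<'E'
from h import *
to((520,90,320),(520,178,300),(580,178,235))
E
```

```text
time_s: 19.68
eef_pos: [526.4, -6.7, 246.8]
ee_rot: [3.114, 0.683, -3.103]
contact_force: [0.5, 0.1, -1.3]
grip_width: 34.0
t 19.68 pos [526.4  -6.7 246.8] rpy [ 3.114  0.683 -3.103] q [-0.075 -0.351 -0.903  0.342  0.099 -0.088] F [ 0.5  0.1 -1.3] w 34.0
toolz [ 0.629  0.052 -0.775] toolx [-0.775 -0.03  -0.631]
(520, 90, 320) -> [-44.2  98.5 -55.8]
(520, 178, 300) -> [-34.2 185.9 -35.7]
(580, 178, 235) -> [-39.7 181.2  52.4]
```

```bash
python3 -m creep '[0,-10,50,-20,0, 0,-34,100,-36,0, 0,-34,150,-36,0, 0,-34,187,-36,0, 0,-34,187,-36,0]' | sed -n 2,3p
python3 - <<'E'
from h import *
from plant import robot
to((580,180,235))
t=robot.get_image("top");s=robot.get_image("side")
cv2.imwrite("pics/p8.png",np.hstack([cv2.resize(t["frame"][130:270,225:365],(400,400),interpolation=2),cv2.resize(s["frame"][160:300,250:390],(400,400),interpolation=2)]))
E
```

```text
eef_pos: [519.3, 181.9, 300.3]
ee_rot: [3.114, 0.683, -3.099]
t 20.3 pos [519.3 181.9 300.3] rpy [ 3.114  0.683 -3.099] q [ 0.484 -0.312 -0.746  0.492 -0.247  0.349] F [-0.2 -0.5  0.8] w 0.5
toolz [ 0.629  0.055 -0.775] toolx [-0.775 -0.033 -0.631]
(580, 180, 235) -> [-5.7 -7.  88.7]
```

View pics/p8.png

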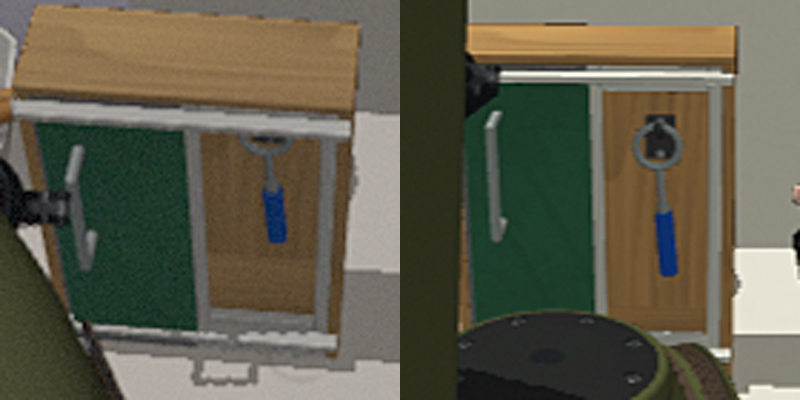

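The gauge hangs upright on the hook, loop at side crop (657,147) and handle at (667,245). Closing the door next.

```bash
python3 -m creep '[0,-2,-2,30,0, 0,-4,-5,60,0, 0,-6,-7,80,0, 0,-6,-7,89,0, 0,-6,-7,89,0]' | sed -n 2,4p; python3 -c "
from h import *
to((580,150,235),(580,100,235),(580,50,235),(578,44,235))"
```

```text
eef_pos: [576.3, 174.2, 228.7]
ee_rot: [3.117, 0.672, -3.102]
contact_force: [-12.5, 1.7, -2.9]
t 21.02 pos [576.3 174.2 228.7] rpy [ 3.117  0.672 -3.102] q [ 0.403 -0.142 -0.792  0.275 -0.199  0.287] F [-12.5   1.7  -2.9] w 0.1
toolz [ 0.621  0.049 -0.782] toolx [-0.782 -0.031 -0.622]
(580, 150, 235) -> [ -6.  -24.3  -3.8]
(580, 100, 235) -> [ -4.5 -74.2  -6.2]
(580, 50, 235) -> [  -2.9 -124.1   -8.7]
(578, 44, 235) -> [  -1.2 -130.   -10.2]
```

```bash
python3 -m creep '[0,5,0,-5,0, 0,9,0,-8,0, 0,9,0,-8,0]' | sed -n 2,4p
python3 - <<'E'
from h import *
from plant import robot
to((567,150,235),(567,100,235),(567,44,235))
t=robot.get_image("top");s=robot.get_image("side")
cv2.imwrite("pics/p9.png",np.hstack([cv2.resize(t["frame"][130:270,195:335],(400,400),interpolation=2),cv2.resize(s["frame"][160:300,220:360],(400,400),interpolation=2)]))
E
```

```text
eef_pos: [564.5, 173.2, 230.2]
ee_rot: [3.117, 0.673, -3.103]
contact_force: [0.0, -0.1, -0.5]
t 21.4 pos [564.5 173.2 230.2] rpy [ 3.117  0.673 -3.103] q [ 0.412 -0.168 -0.809  0.283 -0.206  0.296] F [ 0.  -0.1 -0.5] w -0.3
toolz [ 0.622  0.049 -0.782] toolx [-0.781 -0.031 -0.624]
(567, 150, 235) -> [ -4.3 -23.2  -3.3]
(567, 100, 235) -> [ -2.7 -73.1  -5.8]
(567, 44, 235) -> [  -1.  -129.    -8.5]
```

View pics/p9.png

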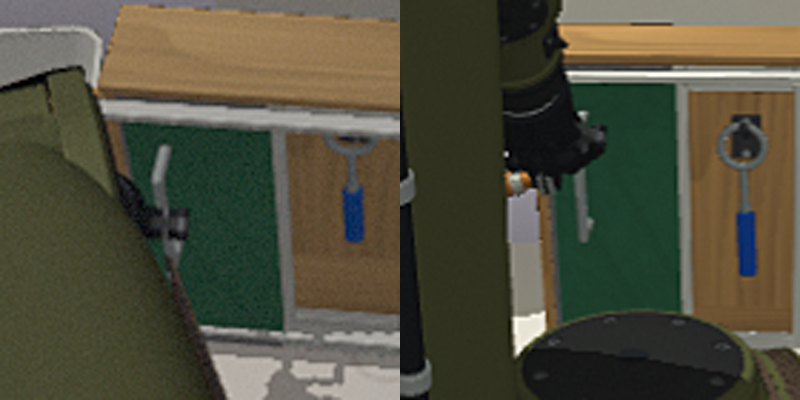

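The closed gripper's outer knuckle (side crop (600,135)) sits at the handle, so that was the contact. I'll back off, open, and straddle the bar instead.

```bash
python3 -m creep '[0,0,0,-40,0, 1,0,0,-80,0, 1,0,-15,-80,0, 1,0,-28,-80,0, 1,0,-28,-80,0]' | sed -n 2,4p; python3 -c "
from h import *
to((530,144.5,300),(580,144.5,232))"
```

```text
eef_pos: [516.5, 140.6, 291.8]
ee_rot: [3.117, 0.673, -3.104]
contact_force: [-0.4, 0.3, -0.1]
t 22.12 pos [516.5 140.6 291.8] rpy [ 3.117  0.673 -3.104] q [ 0.381 -0.346 -0.783  0.483 -0.188  0.272] F [-0.4  0.3 -0.1] w 72.4
toolz [ 0.622  0.048 -0.782] toolx [-0.781 -0.029 -0.623]
(530, 144.5, 300) -> [-15.8   3.3   2.1]
(580, 144.5, 232) -> [-12.4  -0.7  86.4]
```

```bash
python3 -m creep '[1,-4,0,20,0, 1,-8,0,40,0, 1,-12,0,60,0, 1,-12,0,76,0, 1,-12,0,86,0, 1,-12,0,86,0]' | sed -n 2,5p; python3 -c "
from h import *
to((578,100,232),(578,60,232),(578,24,232),(578,-20,232))"
```

```text
eef_pos: [579.1, 145.0, 230.7]
ee_rot: [3.118, 0.671, -3.104]
contact_force: [0.2, -0.5, 0.4]
grip_width: 85.4
t 22.88 pos [579.1 145.  230.7] rpy [ 3.118  0.671 -3.104] q [ 0.333 -0.162 -0.803  0.274 -0.158  0.233] F [ 0.2 -0.5  0.4] w 85.4
toolz [ 0.62   0.048 -0.783] toolx [-0.783 -0.03  -0.622]
(578, 100, 232) -> [  1.4 -44.8  -3.8]
(578, 60, 232) -> [  2.6 -84.8  -5.7]
(578, 24, 232) -> [   3.7 -120.7   -7.5]
(578, -20, 232) -> [   5.  -164.7   -9.6]
```

```bash
python3 -m creep '[0.4,0,0,0,0, 0.4,0,0,0,0, 0.4,0,0,0,0, 0.4,1,-15,-1,0, 0.4,1,-30,-2,0, 0.4,2,-45,-3,0, 0.4,2,-60,-4,0, 0.4,2,-75,-5,0, 0.4,3,-90,-6,0, 0.4,3,-105,-7,0]' | sed -n 2,5p; python3 -c "
from h import *
to((578,24,232),(578,12,232))"
```

```text
eef_pos: [577.6, 38.4, 232.3]
ee_rot: [3.117, 0.671, -3.104]
contact_force: [1.1, 1.6, -1.5]
grip_width: 34.3
t 24.12 pos [577.6  38.4 232.3] rpy [ 3.117  0.671 -3.104] q [ 0.061 -0.214 -0.842  0.271  0.01   0.018] F [ 1.1  1.6 -1.5] w 34.3
toolz [ 0.62   0.048 -0.783] toolx [-0.783 -0.029 -0.622]
(578, 24, 232) -> [  0.3 -14.4  -0.2]
(578, 12, 232) -> [  0.6 -26.4  -0.8]
```

```bash
python3 -m creep '[0.4,0,-8,0,0, 0.4,0,-15,0,0, 0.4,0,-20,0,0, 0.4,0,-24,0,0, 0.4,0,-27,0,0]' | sed -n 2,5p;  python3 -m creep '[0.4,0,-2,0,0, 0.4,0,-4,0,0]' | sed -n 2,5p
```

```text
eef_pos: [578.9, 12.8, 231.8]
ee_rot: [3.114, 0.671, -3.103]
contact_force: [-0.7, 10.7, 1.7]
grip_width: 34.3
eef_pos: [579.0, 12.9, 231.7]
ee_rot: [3.105, 0.671, -3.101]
contact_force: [-0.2, 18.5, 0.5]
grip_width: 34.0
```

```bash
python3 -m creep '[0.4,0,6,0,0, 0.4,0,12,0,0, 0.6,0,12,0,0, 0.6,0,12,-30,0, 0.6,0,12,-70,0, 0.6,0,12,-120,0, 0.6,0,0,-150,0, 0.6,60,0,-150,0, 0.6,60,0,-150,0]' | sed -n 2,5p
python3 - <<'E'
from h import *
from plant import robot
t=robot.get_image("top");s=robot.get_image("side");to()
cv2.imwrite("pics/p10.png",np.hstack([cv2.resize(t["frame"][100:360,200:500],(400,347)),cv2.resize(s["frame"][130:390,220:520],(400,347))]))
P=cloud(s);b,g,r=[s["frame"][...,i].astype(int) for i in range(3)];c=(P[...,2]>120)&(P[...,2]<150)&(g>r+25)&(g>b+10)&(abs(P[...,0]-602)<15);q=P[c];print("door y",c.sum(),q[:,1].min() if len(q) else 0,q[:,1].max() if len(q) else 0)
E
```

```text
eef_pos: [433.7, 1.4, 305.2]
ee_rot: [3.105, 0.662, -3.103]
contact_force: [0.4, -0.3, -0.5]
grip_width: 51.7
t 26.23 pos [439.    1.5 311.8] rpy [ 3.106  0.672 -3.101] q [-0.08  -0.596 -0.856  0.646  0.11  -0.094] F [0.2 0.1 1.1] w 51.6
toolz [ 0.62   0.061 -0.782] toolx [-0.782 -0.032 -0.622]
door y 421 -61.59060048036025 56.12446813567415
```

View pics/p10.png

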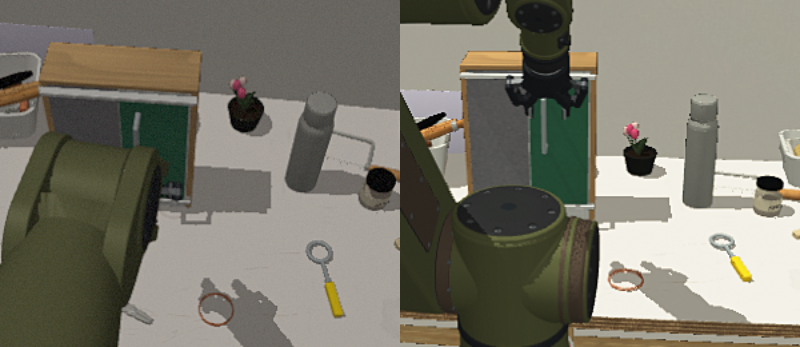

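The door is shut: its edges are at y −62 and 56, against −64 and 56 predicted. The flask is standing, the yellow gauge is in place, and the gripper is clear.

```bash
python3 -m creep '[0.6,0,0,0,0, 0.6,0,0,0,0, 0.6,0,0,0,0]' | sed -n 1,4p; python3 -c "
from plant import robot
print(robot.sign_off())"
```

```text
time_s: 26.6
eef_pos: [439.6, 1.5, 312.2]
ee_rot: [3.106, 0.672, -3.101]
contact_force: [0.2, 0.1, -0.9]
the job is handed in; nothing more can be done
None
```

I opened the door by its handle, hung the blue gauge on the hook, let go, shut the door again and handed the job in at 26.6 s. The sign-off gives no verdict.

**Last checks**
- **Gauge:** it hung upright by its loop on the hook in the last two pictures before the door was shut. It could not be seen after that.
- **Door:** the stop was felt at about 18 N. The measured edges (y −62 and 56 mm) match the shut position predicted from my fitted cabinet pose.
- **Flask and yellow gauge:** the flask is standing and the yellow gauge looks undisturbed. I judged both by eye and did not re-measure them.
- **Robot:** clear of everything, with contact force about zero.

**What went wrong or disagreed**
- **First closing try:** a knuckle of the closed gripper bumped the door handle (12.5 N). I backed off and straddled the bar with the jaws open instead.
- **Light contact:** a force of about 2–3 N showed while the loop went onto the hook, most likely loop on hook. I saw no sign of touching the frame.
- **Cameras:** the two cameras disagreed by about 3–5 mm in x, so I used the mean.

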